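Pin the stay link in the tilted fork

TASK

The stay link is lying ready in the green tilted fork bracket. Take the long pivot pin with the red head out of the rack and thread it down the slope through the fork's upper ear, the link's eye and the lower ear until its collar sits home on the upper ear, then let go. Leave the short black-headed pin in its rack and do not disturb the spanner or the tin.

Things in the scene. Friction and masses are not known exactly. Their poses are not given: they have to be found in the camera images.
- bracket: Green fork bracket, fixed. Origin at bench level below the link eye; z up, x from the link foot to the post, roughly the robot's right. Base 195 (x -110..85) x 80 x 10 mm, post at x 43..71. Bore axis: in the bracket's xz plane through (0, 0, 90 mm), tilted 35 degrees from vertical; its upward direction is (-0.574, 0, 0.819), so a pin enters along (0.574, 0, -0.819). Two ears stand square to it.
- bore_top (a point): Centre of the upper bore's mouth, on the upper ear's flat top face: (-19.5, 0, 117.9) mm in the bracket frame; axes as the bracket's. Ears: 12 mm thick, 48 mm wide (y), coaxial 19 mm chamfered bores. The face reaches 24 mm downhill (-x) and 48 mm uphill (+x) of the bore; nothing stands above it.
- bore_low (a point): Centre of the lower bore's upper mouth, 56 mm down the bore axis from bore_top. The ears have a 44 mm gap between them; half-way across it is the fixed steel stay link's eye, 12 mm thick, with a wider 24 mm bore, already in line. Axes as the bracket's.
- tip_home (a point): Point on the bore axis 82 mm down from bore_top (14 mm beyond the lower ear), where the long pin's tip lies when the pin is home. Axes as the bracket's.
- rack: Pin rack, fixed: aluminium plate 150 (x) x 60 (y) x 12 mm on grey cheeks, top face 100 mm above the bench, origin at bench level under its centre, z up. Two 19 mm holes at x = -35 and +35 mm; one holds the long pin, the other the short pin (either way round), each hanging with its collar on the plate.
- pin_grip (a point): Centre of the long pin's red square head (24 x 24 mm, 36 tall; flats square to its x and y axes, within 0.1 rad of the rack's). z runs up the pin's axis: collar underside 24 mm below this point, tip 106 mm below. Steel shaft 16 mm diameter, 82 mm long below the collar (32 mm diameter, 6 thick), last 8 mm tapered to 10 mm; about 0.14 kg.
- pin_seat (a point): Centre of the underside of the long pin's collar. Axes as pin_grip.
- pin_tip (a point): Centre of the long pin's lower tip. Axes as pin_grip.
- short_pin_grip (a point): Centre of the black square head of the short brass pin (same head and collar, shaft only 50 mm long), a bystander in the other hole of the rack.
- spanner: Loose open-ended spanner lying flat on the bench, 151 mm long, 30 wide, 7 thick; origin under its middle. Bystander.
- flux_tin: Loose round blue tin, 71 mm diameter, 34 mm tall, origin under its centre. Bystander.

How it is judged:
By the outcome, as a careful person would: the job done as asked, in the order asked, and still so for the second after the job is handed in, with the robot touching nothing.
It also fails if it takes over 48 s, if anything falls off the work surface, if the arm or the gripper's body presses on something with over 40 N, if the wrist force passes 120 N, or if a joint passes its speed limit or range.

ROBOT

A 6-joint arm with a two-finger parallel gripper is mounted at the origin on a cart in front of the work surface, level with it; the furniture and walls round the work are solid. World frame = base frame: x ahead of the robot, y to its left, z up, the work surface at z = 0. Lengths are in m, angles in rad, forces in N, time in s.
With the tool pointing down it reaches from about 0.275 to 0.75 m from the base axis. Payload 10.2 kg.
Tool frame: the origin (TCP) lies on the centre line of the jaws, within the pads' length; the fingertips stand ahead of it and the grasp point (between the pads) lies 5 mm behind it (ctrl.tips_ahead is the z of the fingertips in the tool frame, in m); z points along the fingers, y is the line along which they close (so a half turn about z gives the same grasp; the last joint's range is limited). The gripper opens to 88 mm and grips with 3 to 60 N. Pads are 18 mm wide; open, the fingers measure 123 mm over their backs; the gripper's body (75 mm by 187 mm) begins 45 mm behind the grasp point.
Start: joints at [-1.434, 0.313, 1.498, -0, 1.331, -0.223], TCP at [0.185, -0.491, 0.253] pointing down, gripper open.
Joint ranges: [-2.94, 2.94], [-0.97, 2.17], [0.19, 2.56], [-1.23, 4.37], [0.02, 3.11], [-2.88, 2.88]. Speed limits (rad/s): [2.39, 2.39, 3.01, 3.14, 3.14, 3.14].

INTERFACE

Orientations are given as a unit quaternion [x, y, z, w].
In Python, from cell import ctrl gives the robot as it stands.
- The arm moves only by the tool carry_out, never from a script. Its arguments are lists of equal length, an entry for each row: "linear": the shift along the tool's x, y, z in cm, a list of three; "dr": the turn, a rotation vector about the tool's x, y, z in rad, a list of three; "claw": the finger opening in cm, from 0 to 8.81. In form: {"linear": [[tx, ty, tz], ...], "dr": [[ax, ay, az], ...], "claw": [claw, ...]}. A call has exactly 5 rows; each row is the pose to reach, as a shift and turn from the pose commanded when the call began, along the tool's axes at that moment; what a row does not reach only later rows make up. A row lasts 1/10 s, in which the tool goes at most 50 mm and 8.59 degrees, less where a joint would pass 70% of its speed; a pose out of reach is approached as far as the arm can. A call with a gripper value outside its range is refused whole. The fingers move at their own pace and stop on an object; "force" is the grip in N (left out, the last holds). Time passes only in rows, so rows that repeat a pose let the fingers close, or fill a call up. It gives the time, the measured TCP pose, the force, the opening and the grip force at its end, in the units of the state.
- ctrl.observe(): the state, without advancing time (a new reading comes with each control period).
- ctrl.camera(name): name is "scene" or "side" or "wrist"; returns a dict with "frame" (420x560x3 uint8, red, green, blue), "K" (3x3 intrinsics, pixels), "world_to_cam" (4x4, takes a point from world to camera coordinates). Camera axes: x right, y up, looking along -z (the intrinsics and any distortion apply to the point x, -y, -z); pixel columns grow to the right and rows downward; lengths in m; the calibration is good to about 2 mm. A picture is of the moment at which its call begins. There is no depth.
- ctrl.sign_off(): hands the job in; it is judged then, once.
The state is a dict: "time_s": time; "joints": joint angles; "qd": joint speeds; "joint_torque": joint torques, N m; "tool_pos": TCP position; "eef_rot": TCP orientation; "wrist_force": force on the tool from outside, world axes, zero at the start; "ft_torque": the same for the moment, N m; "grip_width": finger opening in m; "grip_force": force on a finger pad.
Only numpy, scipy, OpenCV 4.12 (cv2) and the standard library are available. Lean on these libraries where they do the work, as an engineer would, in place of code of your own. Each camera call takes 0.05 s, during which the arm holds its last target. There are 200 camera calls.

## Working session

There is one attempt and no reset: what is moved stays moved. The work goes in short steps, Python scripts to look and compute and a tool call to move; the robot and the scene stay as the last step left them, time stands still between calls to the robot, and variables do not carry over. Pictures are saved under pics/ and viewed, at most 10 in all, crops included, and the job is handed in when it is done.

Besides the shell and the picture viewer there is one more tool, called after "Emit:" by a JSON object that holds its "method" and its "body". carry_out: Moves the arm, as the interface text tells. Its arguments: {"type":"object","properties":{"linear":{"type":"array"},"dr":{"type":"array"},"claw":{"type":"array"},"force":{"type":"number"}},"required":["linear","dr","claw"]}

```bash
ls; mkdir -p pics
python3 - <<'E'
from cell import ctrl
import cv2,numpy as np
s=ctrl.observe();print(s['time_s'],s['tool_pos'],s['eef_rot'],ctrl.tips_ahead)
for n in("scene","side","wrist"):
    c=ctrl.camera(n);cv2.imwrite(f"pics/{n}0.png",c["frame"][...,::-1]);np.savez(f"pics/{n}0.npz",**c)
    W=c["world_to_cam"];print(n,-W[:3,:3].T@W[:3,3],W[2,:3],c["K"][0,0],[k for k in c])
E
```

```text
pics
0.0 [ 0.18481027 -0.49116199  0.2521782 ] [ 9.83858885e-01  1.78945007e-01  1.61651738e-05 -6.14737470e-04] 0.014
scene [0.0405573  0.56342379 0.55049537] [-0.49916164  0.7382785   0.45363259] 452.207965736771 ['frame', 'K', 'world_to_cam']
side [0.53334526 0.58516018 0.59185229] [0.00324199 0.83075505 0.55662873] 411.10438741792825 ['frame', 'K', 'world_to_cam']
wrist [ 0.25034404 -0.46592488  0.38367228] [0.25532157 0.09424592 0.96225184] 317.48115514352725 ['frame', 'K', 'world_to_cam']
```

View pics/scene0.png

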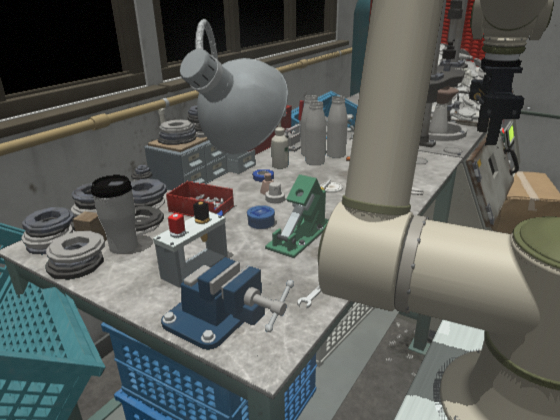

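View pics/side0.png

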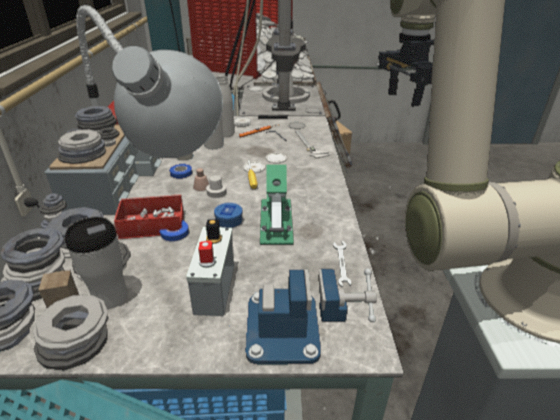

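The scene picture shows the red head at about (176,222), the black head at (202,210), the bracket at (300,215), the tin at (261,216) and a lamp over the bench at (240,110). In the side picture the red head is at (206,252), the black head at (213,230), and the ear top at (276,180).

```bash
cat > h.py <<'E'
import numpy as np,cv2
def load(n): return dict(np.load(f"pics/{n}.npz"))
def ray(c,uv):
    W=c["world_to_cam"];R=W[:3,:3];o=-R.T@W[:3,3]
    k=np.linalg.inv(c["K"])@[uv[0],uv[1],1.]
    d=R.T@[k[0],-k[1],-k[2]];return o,d/np.linalg.norm(d)
def tri(cu):
    A=0;b=0;rs=[ray(*x) for x in cu]
    for o,d in rs:
        P=np.eye(3)-np.outer(d,d);A=A+P;b=b+P@o
    p=np.linalg.solve(A,b);return p,[np.linalg.norm(np.cross(p-o,d)) for o,d in rs]
def onz(c,uv,z):
    o,d=ray(c,uv);return o+d*(z-o[2])/d[2]
def proj(c,p):
    W=c["world_to_cam"];q=W[:3,:3]@p+W[:3,3];k=c["K"]@[q[0],-q[1],-q[2]];return k[:2]/k[2]
E
python3 - <<'E'
from h import *
for n in("scene0","side0"):
    c=load(n);f=c["frame"];hsv=cv2.cvtColor(f,cv2.COLOR_RGB2HSV)
    for nm,lo,hi in(("red",(0,170,90),(6,255,255)),("blk",(0,0,0),(179,255,40)),("green",(60,90,40),(85,255,255))):
        m=cv2.inRange(hsv,lo,hi);k,l,st,ce=cv2.connectedComponentsWithStats(m)
        for i in range(1,k):
            x,y,w,h,a=st[i]
            if a>40 and 150<x<340 and 150<y<300: print(n,nm,st[i],ce[i].round(1))
a=cv2.imread("pics/scene0.png")[165:285,145:335];b=cv2.imread("pics/side0.png")[155:255,185:305]
a=cv2.resize(a,None,fx=4,fy=4,interpolation=cv2.INTER_CUBIC);b=cv2.resize(b,None,fx=6,fy=6,interpolation=cv2.INTER_CUBIC)
cv2.imwrite("pics/a.png",a);cv2.imwrite("pics/b.png",b)
E
```

```text
scene0 red [169 213  14  20 113] [173.9 221.7]
scene0 blk [194 203  14  17 189] [200.9 211.2]
scene0 green [288 176  28  27 328] [301.8 187.7]
scene0 green [289 242  13  13  43] [295.5 249. ]
side0 red [199 241  13  21 197] [205.7 251.9]
side0 blk [207 220  12  19 162] [213.  230.8]
side0 green [267 165  19  28 484] [276.  178.1]
side0 green [260 197  33  47 757] [275.8 225.6]
```

View pics/a.png

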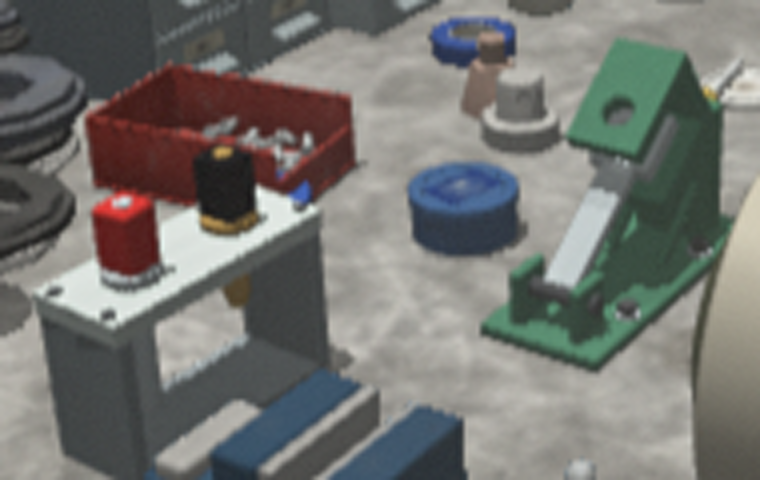

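View pics/b.png

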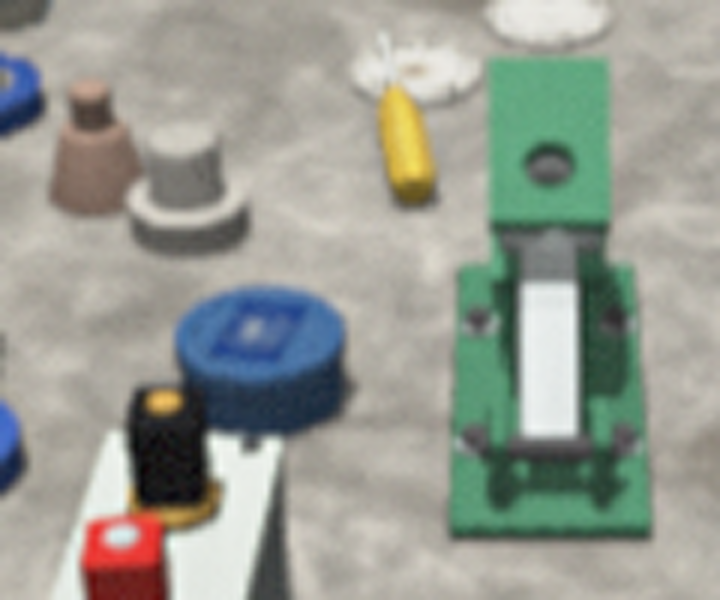

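The crops show the bore mouth at about scene (300,193) and side (276.5,182). The pin heads' top dots and the plate corners are clear. The bracket is square to the side camera, with its post away from it.

Run:
```python
from h import *
A,B=load("scene0"),load("side0")
a=lambda x,y:np.array([x/4-.375+145,y/4-.375+165]); b=lambda x,y:np.array([x/6-.417+185,y/6-.417+155])
def sub(c,uv,r,nongreen):
    hsv=cv2.cvtColor(c["frame"],cv2.COLOR_RGB2HSV);u,v=np.round(uv).astype(int)
    p=cv2.resize(hsv[v-r:v+r+1,u-r:u+r+1],None,fx=8,fy=8,interpolation=cv2.INTER_CUBIC)
    m=(p[...,1]<110) if nongreen else (p[...,1]<100)
    k,l,st,ce=cv2.connectedComponentsWithStats(m.astype(np.uint8))
    if k<2:return uv
    i=min(range(1,k),key=lambda i:np.hypot(*(ce[i]-p.shape[0]/2)))
    return np.array([u-r,v-r])+(ce[i]+.5)/8-.5,st[i,4]/64
ua,ub=sub(A,a(620,112),5,1),sub(B,b(549,164),5,1);print(ua,ub)
bt,e=tri([(A,ua[0]),(B,ub[0])]);print("bore_top",bt,e)
for n,x in(("f",(.1179,)),):print(onz(A,ua[0],.1179),onz(B,ub[0],.1179))
print("red top",tri([(A,a(124,202)),(B,b(121,537))]),onz(A,a(124,202),.142),onz(B,b(121,537),.142))
print("blk top",tri([(A,a(222,153)),(B,b(164,402))]),onz(A,a(222,153),.142),onz(B,b(164,402),.142))
print("base near",[onz(B,b(*p),.01) for p in((450,529),(650,529))],"base scene",[onz(A,a(*p),.01) for p in((482,328),(598,365))])
print("face",[tri([(A,a(*p)),(B,b(*q))]) for p,q in(((618,40),(490,57)),((686,52),(609,57)),((645,158),(609,222)),((568,138),(490,222)))])
print("plate",[onz(A,a(*p),.1) for p in((37,292),(320,207),(113,333))])
print("lamp",tri([(A,(243,110)),(B,(170,105))]),"lamp low",tri([(A,(245,153)),(B,(180,157))]))
print("lamp head",tri([(A,(197,68)),(B,(134,72))]))
print("tin",onz(A,a(464,186),.034),onz(B,b(260,325),.034))
print("vice",tri([(A,a(400,405)),(B,(330,268))]))
```

```text
(array([300., 193.]), np.float64(121.0)) (array([276.01252373, 181.95566703]), np.float64(115.25))
bore_top [ 0.52382515 -0.26742279  0.11228581] [np.float64(0.0002648546930532146), np.float64(0.00026485469305323955)]
[ 0.51787108 -0.25733805  0.1179    ] [ 0.52395487 -0.25690885  0.1179    ]
red top (array([0.65357737, 0.00405375, 0.13914884]), [np.float64(0.0010223058317513187), np.float64(0.001022305831751327)]) [0.65047211 0.00621657 0.142     ] [0.65265234 0.00936213 0.142     ]
blk top (array([ 0.64906253, -0.06459674,  0.13960641]), [np.float64(0.00048551389136859794), np.float64(0.0004855138913685933)]) [ 0.64607974 -0.0618193   0.142     ] [ 0.64837107 -0.06031402  0.142     ]
base near [array([ 0.56213132, -0.16423994,  0.01      ]), array([ 0.48539516, -0.16404195,  0.01      ])] base scene [array([ 0.55576666, -0.16474813,  0.01      ]), array([ 0.47859914, -0.16564321,  0.01      ])]
face [(array([ 0.54712398, -0.30293497,  0.14126232]), [np.float64(6.059144372028419e-05), np.float64(6.059144372028576e-05)]), (array([ 0.49953229, -0.29924655,  0.14400522]), [np.float64(0
[... 334 characters left out ...]
40795 , 0.1       ]), array([ 0.61652632, -0.10218317,  0.1       ]), array([0.6192221 , 0.05281477, 0.1       ])]
lamp (array([ 0.78530911, -0.40853445,  0.24705813]), [np.float64(0.003004290066839406), np.float64(0.0030042900668394365)]) lamp low (array([ 0.7713421 , -0.38529511,  0.12569655]), [np.float64(0.005024364156566007), np.float64(0.005024364156566172)])
lamp head (array([ 0.81291814, -0.27030355,  0.36950281]), [np.float64(0.0030837742009392492), np.float64(0.0030837742009393178)])
tin [ 0.64032562 -0.2698405   0.034     ] [ 0.64297185 -0.27093355  0.034     ]
vice (array([0.43625241, 0.06403062, 0.13099795]), [np.float64(0.001958643537283834), np.float64(0.0019586435372838293)])
```

```bash
cat >> h.py <<'E'
from scipy.spatial.transform import Rotation as Ro
def go(p,X=None,Z=None):
    """tool-frame shift (cm) and rotvec to reach TCP p with tool axes x~X, z=Z"""
    from cell import ctrl
    s=ctrl.observe();R=Ro.from_quat(s["eef_rot"])
    print("t",round(s["time_s"],2),"pos",s["tool_pos"].round(4) if hasattr(s["tool_pos"],"round") else s["tool_pos"],"j",np.round(s["joints"],2),"F",np.round(s["wrist_force"],1))
    Z=np.array([0,0,-1.]) if Z is None else np.array(Z,float);Z=Z/np.linalg.norm(Z)
    T=R
    if X is not None:
        X=np.array(X,float);X-=Z*(X@Z);X/=np.linalg.norm(X);T=Ro.from_matrix(np.c_[X,np.cross(Z,X),Z])
    print("shift cm",(R.inv().apply(np.array(p)-s["tool_pos"])*100).round(2),"rot",(R.inv()*T).as_rotvec().round(3))
E
python3 - <<'E'
from h import *
go([.5,-.22,.30],[0,1,0])
A,B=load("scene0"),load("side0")
for c,(u,v) in((A,(300,193)),(B,(276,182))):
    p=c["frame"][v-4:v+5,u-4:u+5];print(p[...,1])
E
```

```text
t 0.15 pos [ 0.1848 -0.4912  0.2523] j [-1.43  0.31  1.5   0.    1.33 -0.22] F [0.4 0.2 0.3]
shift cm [ 39.05 -14.29  -4.75] rot [-1.000e-03 -1.000e-03 -1.211e+00]
[[133 121  97  92  92 100 115 134 137]
 [115  94  71  64  66  70  84 119 134]
 [ 88  73  65  63  66  67  69  98 134]
 [ 71  63  71  78  92  95  92 105 137]
 [ 67  73  96  99 107 108 109 122 138]
 [ 74  89 107 108 108 108 118 133 138]
 [ 97 102 107 107 103 112 131 137 139]
 [125 125 123 125 123 128 138 138 138]
 [135 136 133 136 136 137 139 137 139]]
[[170 165 149 135 136 137 145 158 166]
 [165 141 109  85  81  88 102 124 151]
 [143 100  76  68  69  69  72  92 133]
 [119  79  83  99 106 104  88  83 115]
 [117  93 105 115 113 112 111 100 112]
 [135 107  99 101  98 100 105 105 118]
 [151 115  92  82  82  83  93 114 141]
 [161 141 116  98  94  99 116 134 156]
 [165 161 150 141 136 139 150 160 169]]
```

Emit:
{"method": "carry_out", "body": {"linear": [[4,-1.4,-0.4],[8,-2.8,-0.8],[12,-4.2,-1.2],[16,-5.6,-1.6],[20,-7,-2]], "dr": [[0,0,-0.12],[0,0,-0.24],[0,0,-0.36],[0,0,-0.48],[0,0,-0.6]], "claw": [6,6,6,6,6]}}

```text
time_s: 0.65
tool_pos: [0.3484, -0.3541, 0.2728]
eef_rot: [0.886, 0.464, 0.0, -0.0]
wrist_force: [1.0, -0.1, 0.2]
grip_width: 0.0596
grip_force: 0.0
```

```bash
python3 -c "
from h import *
go([.5,-.22,.30],[0,1,0])"
```

```text
t 0.65 pos [ 0.3484 -0.3541  0.2728] j [-1.03  0.24  1.55  0.    1.36 -0.42] F [ 1.  -0.1  0.2]
shift cm [19.66  4.82 -2.72] rot [-0.    -0.    -0.606]
```

Emit:
{"method": "carry_out", "body": {"linear": [[3.9,0.9,-0.5],[7.8,1.9,-1],[11.8,2.9,-1.6],[15.7,3.8,-2.2],[19.6,4.8,-2.7]], "dr": [[0,0,-0.12],[0,0,-0.24],[0,0,-0.36],[0,0,-0.48],[0,0,-0.606]], "claw": [6,6,6,6,6]}}

```text
time_s: 1.15
tool_pos: [0.5002, -0.221, 0.2999]
eef_rot: [0.707, 0.707, -0.0, -0.0]
wrist_force: [1.0, -1.4, 0.2]
grip_width: 0.0603
grip_force: 0.0
```

Emit:
{"method": "carry_out", "body": {"linear": [[0,0,0],[0,0,0],[0,0,0],[0,0,0],[0,0,0]], "dr": [[0,0,0],[0,0,0],[0,0,0],[0,0,0],[0,0,0]], "claw": [6,6,6,6,6]}}

```text
time_s: 1.65
tool_pos: [0.4986, -0.2232, 0.2997]
eef_rot: [0.709, 0.705, -0.0, -0.0]
wrist_force: [0.1, -0.5, 0.6]
grip_width: 0.0597
grip_force: 0.0
```

Run:
```python
from h import *
from cell import ctrl
c=ctrl.camera("wrist");np.savez("pics/w1.npz",**c);cv2.imwrite("pics/w1.png",c["frame"][...,::-1])
go([.653,.008,.22],[0,1,0])
```

```text
t 1.7 pos [ 0.4987 -0.223   0.2997] j [-0.64  0.33  1.35 -0.    1.46 -0.63] F [ 0.1  0.2 -0.4]
shift cm [23.2  15.28  7.97] rot [-0.    -0.    -0.006]
```

View pics/w1.png

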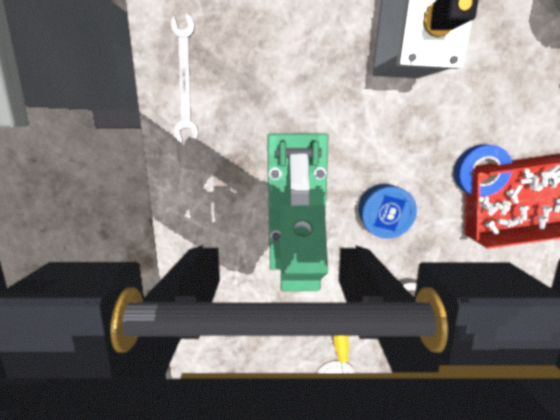

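The wrist picture shows the bore mouth at about (303,228), the base's foot-end corners at (270,135) and (328,133), the tin at (388,212), and the spanner at the left.

```bash
python3 - <<'E'
from h import *
cs={"A":(load("scene0"),(300,192)),"B":(load("side0"),(276,182)),"W":(load("w1"),(303,228))}
W=cs["W"][0]["frame"];print(W[220:237,293:314,1])
E
python3 - <<'E'
from h import *
A,B,W=load("scene0"),load("side0"),load("w1")
def bore(c,u,v,r,thr,ch=1):
    p=cv2.resize(c["frame"][v-r:v+r+1,u-r:u+r+1,ch],None,fx=8,fy=8,interpolation=cv2.INTER_LINEAR)
    m=(p<thr).astype(np.uint8);k,l,st,ce=cv2.connectedComponentsWithStats(m)
    i=1+np.argmax(st[1:,4]);ct=max(cv2.findContours((l==i).astype(np.uint8),0,2)[0],key=cv2.contourArea)
    (x,y),ax,an=cv2.fitEllipse(cv2.convexHull(ct));return np.array([u-r,v-r])+(np.array([x,y])+.5)/8-.5,np.array(ax)/8
ua,ub=bore(A,300,192,5,118),bore(B,276,182,6,130)
print(ua,ub);print(tri([(A,ua[0]),(B,ub[0])]))
uw=(303,228)
for z in(.1179,):print([onz(c,u,z) for c,u in((A,ua[0]),(B,ub[0]),(W,uw))])
print(tri([(A,ua[0]),(B,ub[0]),(W,uw)]))
for q in((270,135),(328,133)):print("base",onz(W,q,.01))
print("tin",onz(W,(388,211),.034))
from cell import ctrl
for _ in range(3):print(ctrl.observe()["tool_pos"])
E
```

```text
[[107 113 107 106 104 102 100 104 105 105 106 105 101 100 100 103 111 111
  112 111 108]
 [110 109 104 101 104 110 114 119 124 124 126 120 109 104  98 104 101 107
  109 110 112]
 [110 104 101 103 115 122 134 135 140 140 144 133 130 122 110 100  98 105
  105 108 109]
 [104 100 104 116 132 137 140 142 143 145 146 143 145 137 132 111  96  99
  104 108 110]
 [102 105 112 125 134 135 140 135 136 135 139 140 146 145 139 131 111  98
   97 104 107]
 [104 104 119 123 127 123 126 125 123 125 130 130 138 140 141 138 125 104
   95  96 107]
 [108 111 117 118 119 116 116 113 114 115 118 119 124 130 137 136 133 112
   95  99 104]
 [103 104 110 108 106 106 108 104 106 105 108 111 117 120 124 128 131 121
  101  98 104]
 [100 103 104 106 101 102 101 101 101 103 101 102 103 110 118 123 124 116
  102 100 103]
 [ 98  94  98 101  98 101 102 100  98  99 101 100 100 101 108 113 119 117
  104  98 104]
 [100 100 100 100  97 102 103 102 102  99 100  99  98 102 100 106 110 108
   98  95 106]
 [106  96  93  97 100  94 100 102  97 101 101 103  97  98 100 104 105 105
  100 101 107]
 [105  99  94  94  94  94  96  9
[... 515 characters left out ...]
9107]), array([7.79362154, 8.73430157]))
(array([ 0.52365329, -0.26163987,  0.11623248]), [np.float64(0.000756993086057885), np.float64(0.0007569930860578635)])
[array([ 0.5224884, -0.2600902,  0.1179   ]), array([ 0.52374172, -0.25713504,  0.1179    ]), array([ 0.52355176, -0.26141309,  0.1179    ])]
(array([ 0.52371857, -0.26196838,  0.1160833 ]), [np.float64(0.0007374017272416245), np.float64(0.0007874375946751739), np.float64(7.754419234709111e-05)])
base [ 0.48752191 -0.17158324  0.01      ]
base [ 0.56242477 -0.16957284  0.01      ]
tin [ 0.64041087 -0.2679597   0.034     ]
[ 0.49870579 -0.2230293   0.29971974]
[ 0.49870579 -0.2230293   0.29971974]
[ 0.49870579 -0.2230293   0.29971974]
```

```bash
python3 -c "
from h import *
go([.652,-.025,.25],[.999,-.05,0]);go([.652,-.025,.25],[0.05,.999,0])
W=load('w1')
for q in((270,135),(272,270),(328,133),(327,262)):print(onz(W,q,.01))"
```

```text
t 1.7 pos [ 0.4987 -0.223   0.2997] j [-0.64  0.33  1.35 -0.    1.46 -0.63] F [ 0.1  0.2 -0.4]
shift cm [19.9  15.2   4.97] rot [-0.     0.     1.614]
t 1.7 pos [ 0.4987 -0.223   0.2997] j [-0.64  0.33  1.35 -0.    1.46 -0.63] F [ 0.1  0.2 -0.4]
shift cm [19.9  15.2   4.97] rot [-0.    -0.     0.044]
[ 0.48752191 -0.17158324  0.01      ]
[ 0.48770386 -0.36335581  0.01      ]
[ 0.56242477 -0.16957284  0.01      ]
[ 0.56740404 -0.35116924  0.01      ]
```

Emit:
{"method": "carry_out", "body": {"linear": [[4,3,1],[8,6,2],[12,9,3],[16,12.2,4],[19.9,15.2,5]], "dr": [[0,0,0.01],[0,0,0.02],[0,0,0.03],[0,0,0.04],[0,0,0.044]], "claw": [6,6,6,6,6]}}

```text
time_s: 2.2
tool_pos: [0.6498, -0.0271, 0.2505]
eef_rot: [0.725, 0.689, 0.0, 0.0]
wrist_force: [0.1, -1.0, -0.1]
grip_width: 0.0598
grip_force: 0.0
```

Emit:
{"method": "carry_out", "body": {"linear": [[0,0,0],[0,0,0],[0,0,0],[0,0,0],[0,0,0]], "dr": [[0,0,0],[0,0,0],[0,0,0],[0,0,0],[0,0,0]], "claw": [5,5,5,5,5]}}

```text
time_s: 2.7
tool_pos: [0.6486, -0.0294, 0.2515]
eef_rot: [0.725, 0.689, 0.0, 0.0]
wrist_force: [1.4, 0.3, 1.7]
grip_width: 0.0501
grip_force: 0.0
```

Run:
```python
from h import *
from cell import ctrl
c=ctrl.camera("wrist");np.savez("pics/w2.npz",**c);cv2.imwrite("pics/w2.png",c["frame"][...,::-1])
go([.652,.008,.18],[0.05,.999,0])
```

```text
t 2.75 pos [ 0.6487 -0.0292  0.2513] j [-0.23  0.6   1.07 -0.    1.47 -0.17] F [-0.3  0.8  0.1]
shift cm [3.74 0.14 7.13] rot [ 0.001  0.    -0.   ]
```

View pics/w2.png

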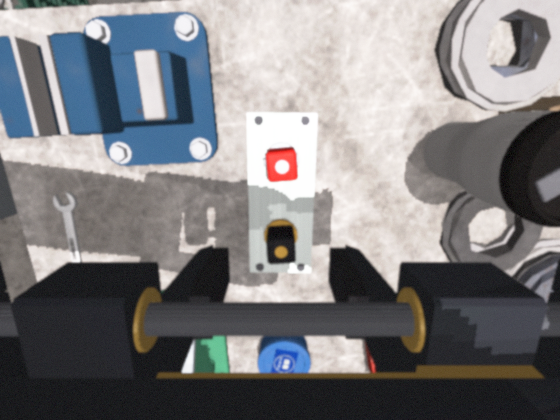

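The red head's top is centred at about (282,165) on the white plate, with its corners at (247,112) and (318,112). The black head is at (281,250) and needs no touching.

Run:
```python
from h import *
A,B,W=load("scene0"),load("side0"),load("w2")
f=W["frame"];hsv=cv2.cvtColor(f,cv2.COLOR_RGB2HSV)
p=hsv[140:195,255:310];v=cv2.inRange(p,(0,150,60),(8,255,255))+cv2.inRange(p,(170,150,60),(180,255,255))
ct=max(cv2.findContours(v,0,2)[0],key=cv2.contourArea);h=cv2.convexHull(ct)
print(cv2.boundingRect(ct),cv2.minAreaRect(ct), cv2.approxPolyDP(h,2,True)[:,0]+[255,140])
w=cv2.inRange(p,(0,0,150),(180,90,255));k,l,st,ce=cv2.connectedComponentsWithStats(w)
d=[ce[i]+[255,140] for i in range(1,k) if 8<st[i,4]<250 and np.hypot(*(ce[i]-[27,26]))<8];print(d)
print(p[8:45:2,27,2])
d=d[0] if d else np.array([283.,167])
ta=(124/4-.375+145,202/4-.375+165);tb=(121/6-.417+185,537/6-.417+155)
print("top W",onz(W,d,.142),"tri3",tri([(A,ta),(B,tb),(W,d)]))
print("plate",[onz(W,q,.1).round(4) for q in((247,112),(318,112),(312,272),(250,272))])
print("screws",[onz(W,q,.1).round(4) for q in((259,121),(305,120),(301,266),(260,267))])
cv2.imwrite("pics/w2c.png",cv2.resize(f[130:280,235:335,::-1],None,fx=4,fy=4,interpolation=cv2.INTER_CUBIC))
```

```text
(12, 8, 30, 33) ((26.244112014770508, 24.17352867126465), (31.062082290649414, 29.144670486450195), 85.60128784179688) [[291 148]
 [295 154]
 [296 177]
 [270 180]
 [267 169]
 [268 151]]
[array([281.59509202, 166.34355828])]
[158 177 249 255 255 255 253 253 254 254 254 254 253 254 254 254 245 253
 255]
top W [0.65261996 0.00690327 0.142     ] tri3 (array([0.65260022, 0.00603941, 0.14037894]), [np.float64(0.0014822855780670865), np.float64(0.0009961814547265213), np.float64(0.0006267688847689363)])
plate [array([0.6255, 0.0487, 0.1   ]), array([0.6859, 0.0456, 0.1   ]), array([ 0.6775, -0.1042,  0.1   ]), array([ 0.6168, -0.1011,  0.1   ])]
screws [array([0.6352, 0.0408, 0.1   ]), array([0.6747, 0.0396, 0.1   ]), array([ 0.6669, -0.0972,  0.1   ]), array([ 0.6269, -0.0963,  0.1   ])]
```

View pics/w2c.png

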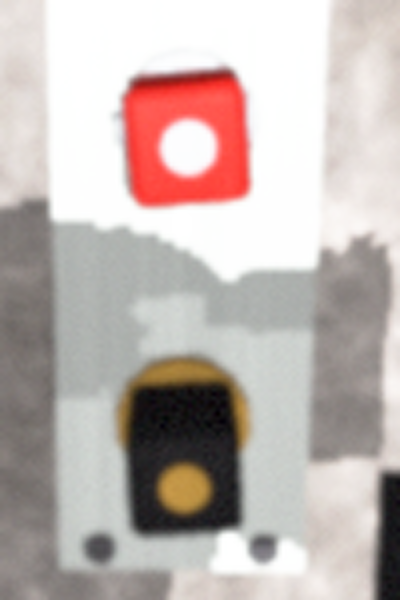

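The close crop shows the red head's top dot at crop (188,148), with its lower edge running from (140,206) to (248,197), so it is turned slightly. The plate is clean round it.

Run:
```python
from h import *
W=load("w2")
P=[onz(W,(x/4-.375+235,y/4-.375+130),.142)[:2] for x,y in((140,206),(248,197),(241,72),(128,82))]
print(np.round(P,4),np.mean(P,0))
for i,j in((0,1),(3,2)):d=P[j]-P[i];print(np.linalg.norm(d),d[1]/d[0])
for i,j in((0,3),(1,2)):d=P[j]-P[i];print(np.linalg.norm(d),d[0]/d[1])
go([.6528,.007,.17],[0.0,1,0])
```

```text
[[ 0.6429 -0.004 ]
 [ 0.6637 -0.0033]
 [ 0.6632  0.0204]
 [ 0.642   0.0196]] [0.65294286 0.00817709]
0.02081410057366436 0.033563276415672624
0.021213705655312422 0.03645220830714088
0.02363048265210051 -0.03685248913407056
0.02369375152451222 -0.019967583135880547
t 2.75 pos [ 0.6487 -0.0292  0.2513] j [-0.23  0.6   1.07 -0.    1.47 -0.17] F [-0.3  0.8  0.1]
shift cm [3.64 0.23 8.13] rot [ 0.001  0.    -0.05 ]
```

Emit:
{"method": "carry_out", "body": {"linear": [[1,0,1.6],[1.9,0.1,3.2],[2.8,0.2,4.8],[3.67,0.23,6.5],[3.67,0.23,8.1]], "dr": [[0,0,-0.02],[0,0,-0.04],[0,0,-0.06],[0,0,-0.08],[0,0,-0.08]], "claw": [5,5,5,5,5]}}

```text
time_s: 3.25
tool_pos: [0.6529, 0.0088, 0.1693]
eef_rot: [0.696, 0.718, 0.0, 0.0]
wrist_force: [-0.2, -0.1, -0.3]
grip_width: 0.0502
grip_force: 0.0
```

Emit:
{"method": "carry_out", "body": {"linear": [[0,0,0],[0,0,0],[0,0,0],[0,0,0],[0,0,0]], "dr": [[0,0,0],[0,0,0],[0,0,0],[0,0,0],[0,0,0]], "claw": [5,5,5,5,5]}}

```text
time_s: 3.75
tool_pos: [0.6532, 0.008, 0.1704]
eef_rot: [0.696, 0.718, 0.0, 0.0]
wrist_force: [0.3, 0.1, -0.3]
grip_width: 0.0499
grip_force: 0.0
```

Run:
```python
from h import *
go([.6528,.0075,.124],[-0.03,1,0])
```

```text
t 3.75 pos [0.6532 0.008  0.1704] j [-0.17  0.66  1.18  0.    1.3  -0.2 ] F [ 0.3  0.1 -0.3]
shift cm [-0.05 -0.04  4.64] rot [0.001 0.    0.001]
```

Emit:
{"method": "carry_out", "body": {"linear": [[0,0,1.2],[0,0,2.4],[0,0,3.5],[0,0,4.6],[0,0,4.6]], "dr": [[0,0,0],[0,0,0],[0,0,0],[0,0,0],[0,0,0]], "claw": [5,5,5,5,5], "force": 15}}

```text
time_s: 4.25
tool_pos: [0.6522, 0.0083, 0.1215]
eef_rot: [0.696, 0.718, -0.001, -0.001]
wrist_force: [-0.5, -0.2, 0.1]
grip_width: 0.0499
grip_force: 0.0
```

Emit:
{"method": "carry_out", "body": {"linear": [[0,0,0],[0,0,0],[0,0,0],[0,0,0],[0,0,0]], "dr": [[0,0,0],[0,0,0],[0,0,0],[0,0,0],[0,0,0]], "claw": [4,3,2.2,2.0,2.0], "force": 15}}

```text
time_s: 4.75
tool_pos: [0.6532, 0.0081, 0.1243]
eef_rot: [0.696, 0.718, 0.0, 0.0]
wrist_force: [0.3, -0.3, 2.7]
grip_width: 0.024
grip_force: 15.0
```

Emit:
{"method": "carry_out", "body": {"linear": [[0,0,0],[0,0,0],[0,0,0],[0,0,0],[0,0,0]], "dr": [[0,0,0],[0,0,0],[0,0,0],[0,0,0],[0,0,0]], "claw": [1.5,1.5,1.5,1.5,1.5], "force": 35}}

```text
time_s: 5.25
tool_pos: [0.6532, 0.0082, 0.1243]
eef_rot: [0.696, 0.718, 0.0, 0.0]
wrist_force: [-0.8, 1.2, 5.0]
grip_width: 0.0237
grip_force: 35.0
```

Run:
```python
from h import *
go([.6528,.0075,.24],[-0.03,1,0])
```

```text
t 5.25 pos [0.6532 0.0082 0.1243] j [-0.17  0.71  1.23  0.    1.21 -0.2 ] F [-0.8  1.2  5. ]
shift cm [ -0.07  -0.03 -11.57] rot [0.001 0.    0.001]
```

Emit:
{"method": "carry_out", "body": {"linear": [[0,0,-1],[0,0,-3],[0,0,-5.5],[0,0,-8],[0,0,-10.5]], "dr": [[0,0,0],[0,0,0],[0,0,0],[0,0,0],[0,0,0]], "claw": [1.5,1.5,1.5,1.5,1.5]}}

```text
time_s: 5.75
tool_pos: [0.6527, 0.0082, 0.2297]
eef_rot: [0.696, 0.718, -0.0, -0.0]
wrist_force: [-0.1, -1.1, -2.1]
grip_width: 0.0239
grip_force: 35.0
```

Emit:
{"method": "carry_out", "body": {"linear": [[0,0,-2],[0,0,-4],[0,0,-5],[0,0,-5],[0,0,-5]], "dr": [[0,0,0],[0,0,0],[0,0,0],[0,0,0],[0,0,0]], "claw": [1.5,1.5,1.5,1.5,1.5]}}

```text
time_s: 6.25
tool_pos: [0.6528, 0.0082, 0.2777]
eef_rot: [0.696, 0.718, -0.0, -0.001]
wrist_force: [-0.0, 0.0, -1.4]
grip_width: 0.0236
grip_force: 35.0
```

Run:
```python
from h import *
from cell import ctrl
print(ctrl.observe()["grip_width"])
# axis direction down the bore, tool z; bracket yaw g: bracket x = (-sin..., -1)
bt=np.array([.5237,-.2600,.1175]);bx=np.array([0.015,-1,0.]);bx/=np.linalg.norm(bx)
Z=.574*bx+np.array([0,0,-.819])
go(bt-Z*.146,[0,1,0],Z)
go(bt-Z*.176,[0,1,0],Z)
```

```text
0.02359760495301724
t 6.25 pos [0.6528 0.0082 0.2777] j [-0.17  0.6   1.01 -0.    1.54 -0.2 ] F [-0.   0.  -1.4]
shift cm [-18.03 -13.59   4.08] rot [-0.002 -0.612  0.034]
t 6.25 pos [0.6528 0.0082 0.2777] j [-0.17  0.6   1.01 -0.    1.54 -0.2 ] F [-0.   0.  -1.4]
shift cm [-16.31 -13.57   1.62] rot [-0.002 -0.612  0.034]
```

Emit:
{"method": "carry_out", "body": {"linear": [[-3.2,-2.7,0],[-6.5,-5.4,0.2],[-9.8,-8.1,0.6],[-13,-10.8,1.1],[-16.3,-13.6,1.6]], "dr": [[0,-0.12,0.01],[0,-0.24,0.02],[0,-0.36,0.02],[0,-0.49,0.03],[-0.002,-0.612,0.034]], "claw": [1.5,1.5,1.5,1.5,1.5]}}

```text
time_s: 6.75
tool_pos: [0.5208, -0.1596, 0.2617]
eef_rot: [0.675, 0.673, -0.21, 0.218]
wrist_force: [1.2, -0.9, -1.3]
grip_width: 0.0238
grip_force: 35.0
```

Emit:
{"method": "carry_out", "body": {"linear": [[0,0,0],[0,0,0],[0,0,0],[0,0,0],[0,0,0]], "dr": [[0,0,0],[0,0,0],[0,0,0],[0,0,0],[0,0,0]], "claw": [1.5,1.5,1.5,1.5,1.5]}}

```text
time_s: 7.25
tool_pos: [0.5226, -0.1587, 0.2629]
eef_rot: [0.676, 0.673, -0.209, 0.217]
wrist_force: [-0.5, -0.1, -0.5]
grip_width: 0.024
grip_force: 35.0
```

Run:
```python
from h import *
from cell import ctrl
bt=np.array([.5237,-.2600,.1175]);bx=np.array([0.015,-1,0.]);bx/=np.linalg.norm(bx)
Z=.574*bx+np.array([0,0,-.819])
go(bt-Z*.126,[0,1,0],Z)
for n in("wrist","side","scene"):
    c=ctrl.camera(n);np.savez(f"pics/{n}3.npz",**c);cv2.imwrite(f"pics/{n}3.png",c["frame"][...,::-1])
a=[cv2.imread(f"pics/{n}3.png") for n in("wrist","side","scene")]
s=ctrl.observe();T=s["tool_pos"]+Ro.from_quat(s["eef_rot"]).apply([0,0,.106]);print("tip",T)
for n in("wrist","side","scene"):
    c=load(n+"3");print(n,proj(c,T),proj(c,s["tool_pos"]),proj(c,bt))
big=np.zeros((600,800,3),np.uint8)
big[:420,:400]=a[0][:,80:480]
big[:300,400:800]=cv2.resize(a[1][130:230,210:343],(400,300),interpolation=cv2.INTER_CUBIC)
big[300:600,400:800]=cv2.resize(a[2][130:230,240:373],(400,300),interpolation=cv2.INTER_CUBIC)
cv2.imwrite("pics/m3.png",big)
```

```text
t 7.25 pos [ 0.5226 -0.1587  0.2629] j [-0.27  0.33  1.56 -0.65  1.14 -0.02] F [-0.5 -0.1 -0.5]
shift cm [ 0.05 -0.06  5.12] rot [ 0.002  0.    -0.001]
tip [ 0.52339208 -0.21970507  0.17602081]
wrist [278.35056449 213.81868373] [278.1090747  279.49922239] [278.02652229 192.87008309]
side [276.53098252 167.11233002] [277.59412809 141.73030949] [276.10871505 181.45725834]
scene [289.26119854 174.4040269 ] [273.54863088 144.11146163] [298.40123601 192.21304751]
```

View pics/m3.png

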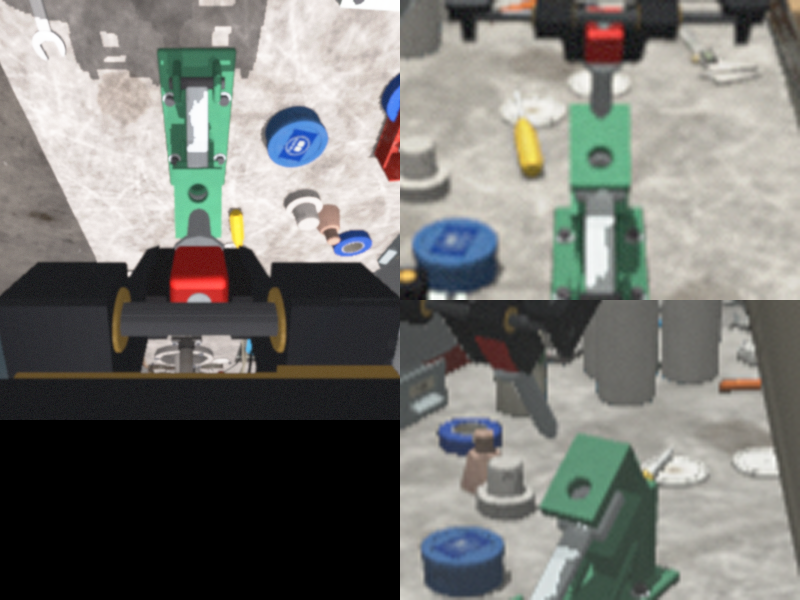

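Wrist view: the pin tip is at about (280,213) and the bore at (278,192), both within 2 px of the predicted projections. The side view shows the shaft in line with the bore, and the scene view shows the tilt parallel to the bore axis.

Emit:
{"method": "carry_out", "body": {"linear": [[0,0,1.2],[0,0,2.5],[0,0,3.8],[0.05,-0.06,5.1],[0.05,-0.06,5.1]], "dr": [[0,0,0],[0,0,0],[0,0,0],[0,0,0],[0,0,0]], "claw": [1.5,1.5,1.5,1.5,1.5]}}

```text
time_s: 7.9
tool_pos: [0.5212, -0.1887, 0.2186]
eef_rot: [0.676, 0.673, -0.21, 0.215]
wrist_force: [0.2, -0.2, -0.6]
grip_width: 0.0239
grip_force: 35.0
```

Emit:
{"method": "carry_out", "body": {"linear": [[0,0,0],[0,0,0],[0,0,0],[0,0,0],[0,0,0]], "dr": [[0,0,0],[0,0,0],[0,0,0],[0,0,0],[0,0,0]], "claw": [1.5,1.5,1.5,1.5,1.5]}}

```text
time_s: 8.4
tool_pos: [0.5221, -0.1877, 0.221]
eef_rot: [0.676, 0.673, -0.209, 0.217]
wrist_force: [-0.4, 0.7, -1.5]
grip_width: 0.0238
grip_force: 35.0
```

Run:
```python
from h import *
from cell import ctrl
bt=np.array([.5237,-.2600,.1175]);bx=np.array([0.015,-1,0.]);bx/=np.linalg.norm(bx)
Z=.574*bx+np.array([0,0,-.819])
go(bt-Z*.096,[0,1,0],Z)
for n in("wrist","side","scene"):
    c=ctrl.camera(n);np.savez(f"pics/{n}4.npz",**c);cv2.imwrite(f"pics/{n}4.png",c["frame"][...,::-1])
s=ctrl.observe();R=Ro.from_quat(s["eef_rot"]);T=s["tool_pos"]+R.apply([0,0,.106]);print("tip",T,"err in tool",R.inv().apply(bt-T))
for n in("wrist","side","scene"):
    c=load(n+"4");print(n,"tip",proj(c,T),"collar",proj(c,T-R.apply([0,0,.08])),"bt",proj(c,bt))
a=[cv2.imread(f"pics/{n}4.png") for n in("wrist","side","scene")]
big=np.zeros((600,800,3),np.uint8)
big[:400,:400]=cv2.resize(a[0][160:260,230:330],(400,400),interpolation=cv2.INTER_CUBIC)
big[:300,400:800]=cv2.resize(a[1][150:210,240:320],(400,300),interpolation=cv2.INTER_CUBIC)
big[300:600,400:800]=cv2.resize(a[2][150:210,260:340],(400,300),interpolation=cv2.INTER_CUBIC)
cv2.imwrite("pics/m4.png",big)
```

```text
t 8.4 pos [ 0.5221 -0.1877  0.221 ] j [-0.33  0.38  1.61 -0.68  1.04 -0.  ] F [-0.4  0.7 -1.5]
shift cm [0.02 0.05 3.02] rot [ 0.001  0.001 -0.001]
tip [ 0.52306535 -0.24867866  0.13405961] err in tool [0.00024845 0.0004367  0.02006349]
wrist tip [278.67856947 213.65309514] collar [278.65414515 255.94936007] bt [279.20049998 206.57661919]
side tip [276.45944359 177.58375481] collar [277.1864477  160.90139712] bt [276.10871505 181.45725834]
scene tip [296.14170613 187.4087992 ] collar [285.48396403 166.85999426] bt [298.40123601 192.21304751]
```

View pics/m4.png

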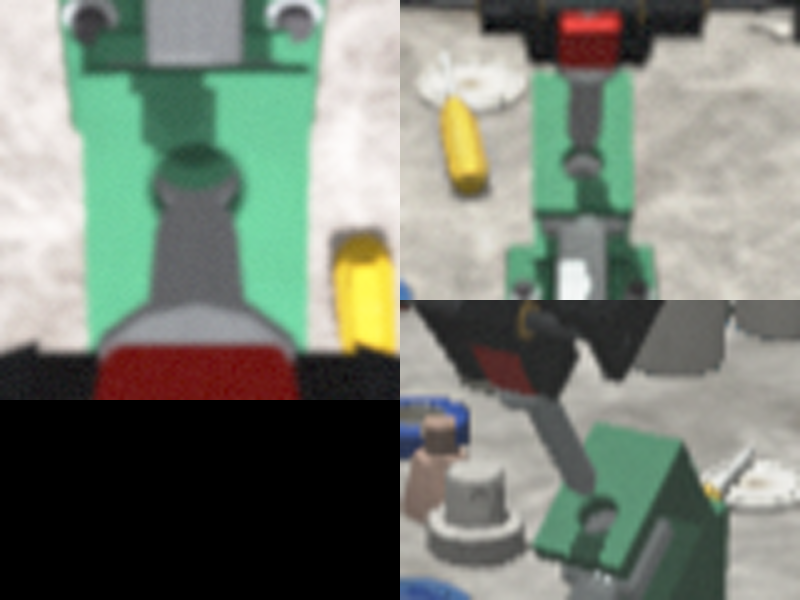

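The tip's centre is at wrist crop (198,190) and the bore's at (197,190), so they agree laterally to under 1 mm. Side and scene agree too. I'm entering slowly.

Emit:
{"method": "carry_out", "body": {"linear": [[0.02,0.04,0.6],[0.02,0.04,1.2],[0.02,0.04,1.8],[0.02,0.04,2.4],[0.02,0.04,2.8]], "dr": [[0,0,0],[0,0,0],[0,0,0],[0,0,0],[0,0,0]], "claw": [1.5,1.5,1.5,1.5,1.5]}}

```text
time_s: 9.05
tool_pos: [0.5225, -0.2041, 0.197]
eef_rot: [0.676, 0.673, -0.209, 0.217]
wrist_force: [0.5, 0.5, -2.1]
grip_width: 0.0235
grip_force: 35.0
```

Emit:
{"method": "carry_out", "body": {"linear": [[0,0,0.2],[0,0,0.4],[0,0,0.6],[0,0,0.6],[0,0,0.6]], "dr": [[0,0,0],[0,0,0],[0,0,0],[0,0,0],[0,0,0]], "claw": [1.5,1.5,1.5,1.5,1.5]}}

```text
time_s: 9.55
tool_pos: [0.5228, -0.2072, 0.1929]
eef_rot: [0.676, 0.673, -0.209, 0.217]
wrist_force: [-0.3, -0.5, -2.0]
grip_width: 0.0236
grip_force: 35.0
```

```bash
cat > chk.py <<'E'
from h import *
from cell import ctrl
bt=np.array([.5237,-.2600,.1175]);bx=np.array([0.015,-1,0.]);bx/=np.linalg.norm(bx)
Z=.574*bx+np.array([0,0,-.819])
go(bt-Z*.024,[0,1,0],Z)
s=ctrl.observe();R=Ro.from_quat(s["eef_rot"]);print("F tool",R.inv().apply(s["wrist_force"]).round(1),"M tool",R.inv().apply(s["ft_torque"]).round(2))
E
python3 chk.py
```

```text
t 9.55 pos [ 0.5228 -0.2072  0.1929] j [-0.36  0.42  1.63 -0.7   0.97  0.02] F [-0.3 -0.5 -2. ]
shift cm [0.01 0.01 6.81] rot [ 0.001  0.001 -0.001]
F tool [ 0.8 -0.3  1.9] M tool [-0.06  0.42  0.03]
```

Emit:
{"method": "carry_out", "body": {"linear": [[0,0,0.7],[0,0,1.4],[0,0,2.1],[0,0,2.8],[0,0,3.4]], "dr": [[0,0,0],[0,0,0],[0,0,0],[0,0,0],[0,0,0]], "claw": [1.5,1.5,1.5,1.5,1.5]}}

```text
time_s: 10.05
tool_pos: [0.5229, -0.2272, 0.1643]
eef_rot: [0.676, 0.673, -0.209, 0.217]
wrist_force: [-0.1, 0.3, -1.7]
grip_width: 0.0236
grip_force: 35.0
```

Emit:
{"method": "carry_out", "body": {"linear": [[0,0,0.4],[0,0,0.8],[0,0,1.2],[0,0,1.6],[0,0,1.6]], "dr": [[0,0,0],[0,0,0],[0,0,0],[0,0,0],[0,0,0]], "claw": [1.5,1.5,1.5,1.5,1.5]}}

```text
time_s: 10.55
tool_pos: [0.5231, -0.2361, 0.1514]
eef_rot: [0.676, 0.673, -0.209, 0.217]
wrist_force: [-0.2, 0.9, -1.9]
grip_width: 0.0241
grip_force: 35.0
```

```bash
python3 chk.py
```

```text
t 10.55 pos [ 0.5231 -0.2361  0.1514] j [-0.41  0.48  1.66 -0.75  0.87  0.05] F [-0.2  0.9 -1.9]
shift cm [-0.01  0.03  1.75] rot [ 0.     0.    -0.001]
F tool [ 1.8 -0.2  1.1] M tool [-0.1   0.42  0.  ]
```

Emit:
{"method": "carry_out", "body": {"linear": [[0,0,0.4],[0,0,0.8],[0,0,1.2],[0,0,1.5],[0,0,1.5]], "dr": [[0,0,0],[0,0,0],[0,0,0],[0,0,0],[0,0,0]], "claw": [1.5,1.5,1.5,1.5,1.5]}}

```text
time_s: 11.05
tool_pos: [0.5232, -0.2448, 0.1392]
eef_rot: [0.676, 0.673, -0.209, 0.217]
wrist_force: [-0.9, 0.7, -1.7]
grip_width: 0.0232
grip_force: 35.0
```

Emit:
{"method": "carry_out", "body": {"linear": [[0,0,0.05],[0,0,0.1],[0,0,0.15],[0,0,0.2],[0,0,0.2]], "dr": [[0,0,0],[0,0,0],[0,0,0],[0,0,0],[0,0,0]], "claw": [1.5,1.5,1.5,1.5,1.5]}}

```text
time_s: 11.55
tool_pos: [0.5234, -0.2457, 0.1379]
eef_rot: [0.676, 0.673, -0.209, 0.217]
wrist_force: [-0.4, -0.1, -1.9]
grip_width: 0.0235
grip_force: 35.0
```

```bash
python3 chk.py
```

```text
t 11.55 pos [ 0.5234 -0.2457  0.1379] j [-0.43  0.51  1.66 -0.77  0.84  0.06] F [-0.4 -0.1 -1.9]
shift cm [0.   0.01 0.09] rot [ 0.001  0.001 -0.001]
F tool [ 1.  -0.4  1.6] M tool [0.02 0.53 0.01]
```

Emit:
{"method": "carry_out", "body": {"linear": [[0,0,0.04],[0,0,0.08],[0,0,0.12],[0,0,0.16],[0,0,0.2]], "dr": [[0,0,0],[0,0,0],[0,0,0],[0,0,0],[0,0,0]], "claw": [1.5,1.5,1.5,1.5,1.5]}}

```text
time_s: 12.05
tool_pos: [0.5235, -0.2462, 0.1372]
eef_rot: [0.676, 0.673, -0.209, 0.217]
wrist_force: [-4.8, 12.7, 12.1]
grip_width: 0.0237
grip_force: 35.0
```

```bash
python3 chk.py
```

```text
t 12.05 pos [ 0.5235 -0.2462  0.1372] j [-0.43  0.51  1.66 -0.77  0.84  0.06] F [-4.8 12.7 12.1]
shift cm [0.01 0.   0.  ] rot [ 0.001  0.001 -0.002]
F tool [  3.4  -4.6 -17.3] M tool [0.95 0.91 0.  ]
```

The collar has met the ear: 17 N axially, at the expected depth. I'll release now.

Emit:
{"method": "carry_out", "body": {"linear": [[0,0,-0.05],[0,0,-0.1],[0,0,-0.1],[0,0,-0.1],[0,0,-0.1]], "dr": [[0,0,0],[0,0,0],[0,0,0],[0,0,0],[0,0,0]], "claw": [2.2,2.6,3.4,4.2,5]}}

```text
time_s: 12.55
tool_pos: [0.5234, -0.2464, 0.1371]
eef_rot: [0.676, 0.673, -0.209, 0.217]
wrist_force: [0.1, 0.0, 0.4]
grip_width: 0.048
grip_force: 0.0
```

Emit:
{"method": "carry_out", "body": {"linear": [[0,0,-1],[0,0,-2.5],[0,0,-4.5],[0,0,-7],[0,0,-9]], "dr": [[0,0,0],[0,0,0],[0,0,0],[0,0,0],[0,0,0]], "claw": [5,5,5,5,5]}}

```text
time_s: 13.05
tool_pos: [0.5227, -0.1933, 0.2131]
eef_rot: [0.676, 0.673, -0.208, 0.218]
wrist_force: [0.9, -0.2, -1.3]
grip_width: 0.0496
grip_force: 0.0
```

Run:
```python
from h import *
from cell import ctrl
for n in("wrist","side","scene"):
    c=ctrl.camera(n);np.savez(f"pics/{n}5.npz",**c);cv2.imwrite(f"pics/{n}5.png",c["frame"][...,::-1])
a=[cv2.imread(f"pics/{n}5.png") for n in("wrist","side","scene")]
big=np.zeros((600,800,3),np.uint8)
big[:400,:400]=cv2.resize(a[0][120:260,210:350],(400,400),interpolation=cv2.INTER_CUBIC)
big[:300,400:800]=cv2.resize(a[1][150:240,220:340],(400,300),interpolation=cv2.INTER_CUBIC)
big[300:600,400:800]=cv2.resize(a[2][155:245,240:360],(400,300),interpolation=cv2.INTER_CUBIC)
cv2.imwrite("pics/m5.png",big)
bt=np.array([.5237,-.2600,.1175]);u=np.array([-.009,.574,.819])
for n in("wrist","side","scene"):
    c=load(n+"5");print(n,[proj(c,bt+u*d).round(1) for d in(0,.006,.042)])
go(bt)
```

```text
wrist [array([278.3, 209.7]), array([278.3, 211.7]), array([278.4, 226.4])]
side [array([276.1, 181.5]), array([276.2, 180.3]), array([276.4, 173.4])]
scene [array([298.4, 192.2]), array([297.7, 190.8]), array([293.1, 182.1])]
t 13.2 pos [ 0.523  -0.1939  0.2123] j [-0.34  0.39  1.62 -0.69  1.01  0.01] F [-0.5  0.1  0.2]
shift cm [ 0.04 -0.08 11.55] rot [0. 0. 0.]
```

View pics/m5.png

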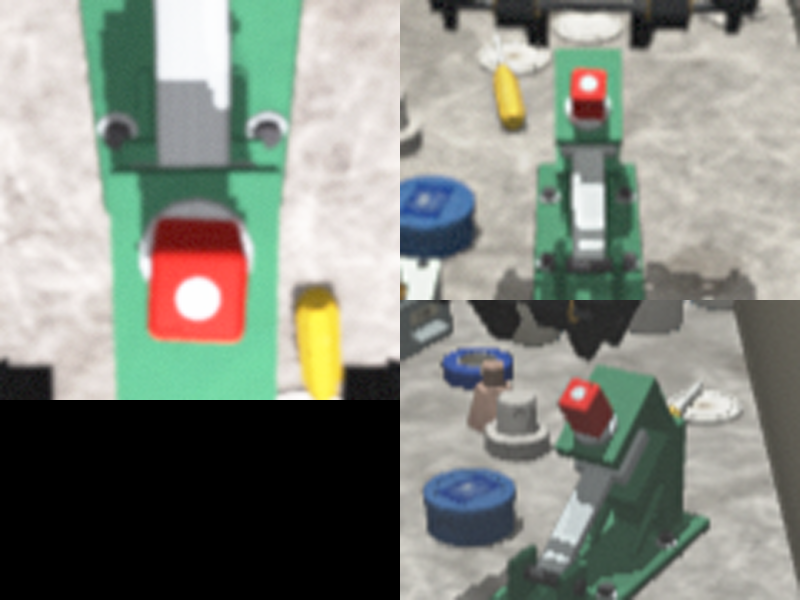

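The head dot sits at side (276,175) and scene (293,183), within 2 px of where a fully seated pin projects. The collar lies flat on the ear and the gripper is clear.

```bash
python3 -c "
from cell import ctrl
print(ctrl.sign_off())"
```

```text
the job is handed in; nothing more can be done
None
```

The red-headed pin is through both ears and the link eye. Its collar is home on the upper ear, the gripper has let go, and the job was handed in at about 13 s. The arm never went near the short pin, the spanner or the tin.

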